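# Wake and zero the bench scale

### The job

Get the bench scale ready for weighing rivets into the cup: with the fingertips, gently press the long key to wake the scale and let it spring back up, then gently press the round key to zero it and let go. Leave the square key alone, do not touch the weighing plate, and leave the cup on it and the things around the scale standing where they are.

Things in the scene. Friction and masses are not known exactly. Their poses are not given: they have to be found in the camera images.
- scale: Grey bench scale, heavy, does not move: 250 x 250 mm, top face 45 mm above the work surface. Origin under its centre on the work surface; its x axis points from the key side to the pan side, z up. Along its key edge, 90 mm from the centre towards -x, a row along its y axis holds three separate off-white keys at y = -68, 0 and +68 mm; which key is in which place changes. Between keys and pan is a blank dark display strip. The key side faces the robot, give or take 20 degrees.
- pan: Steel weighing plate of the scale, fixed on it, 140 x 210 x 5 mm, origin under its centre, 45 mm from the scale's centre towards +x; its upper face is 58 mm above the work surface. Not to be touched by the robot.
- key_long_top (a point): Centre of the face of the LONG key: a bar 46 mm along the scale's y axis, 14 mm along x. Its bezel stands on the scale's top (bezel 3 mm thick); the key's face is 12 mm above the scale's top when up, i.e. 57 mm above the work surface. The point moves down with the key.
- key_long (a joint): How far the long key is pressed, in m: 0 up, 0.006 on its stop. Spring: it starts to move at about 1.1 N, needs about 4 N at 2.5 mm, where it registers, and 8 N on the stop; it springs back when let go.
- key_long_base: Black bezel of the long key, 21 (x) by 53 (y) by 3 mm, with the key in it; origin on the scale's top, under the key's centre; axes as the scale's.
- key_round_top (a point): Centre of the face of the ROUND key, 26 mm in diameter. Its bezel stands on the scale's top (bezel 3 mm thick); the key's face is 12 mm above the scale's top when up, i.e. 57 mm above the work surface. The point moves down with the key.
- key_round (a joint): How far the round key is pressed, in m; same spring, travel and 2.5 mm registering depth as the long key.
- key_round_base: Black round bezel of the round key, 33 mm in diameter, with the key in it; origin on the scale's top, under the key's centre; axes as the scale's.
- key_square_top (a point): Centre of the face of the SQUARE key, 24 x 24 mm. Its bezel stands on the scale's top (bezel 3 mm thick); the key's face is 12 mm above the scale's top when up, i.e. 57 mm above the work surface. Not to be pressed.
- key_square (a joint): How far the square key is pressed, in m; same spring and travel. To be left up.
- key_square_base: Black bezel of the square key, 31 x 31 x 3 mm, with the key in it; origin on the scale's top, under the key's centre; axes as the scale's.
- cup: Empty open steel cup, 68 mm across the rim, 50 mm high, standing loose on the pan; origin at the centre of its underside.
- spool: Thread spool standing loose on the bench beside the scale, 44 mm in diameter, 60 mm high; origin at the centre of its underside.
- dye: Small amber bottle with white cap, standing loose on the bench beside the scale, 40 mm in diameter, 70 mm high; origin at the centre of its underside.
- maul: Short maul standing on its white head, 52 mm in diameter, 90 mm high with its dark wooden grip, loose on the bench beside the scale; origin at the centre of its underside.
Not all that is in view belongs to the job. What is shaped like the cup but purple is not meant. What is shaped like the dye but blue is not meant.

How it is judged:
On the way, in this order (a step that is already met when the one before it is completed fails the run):
1. the long key is pressed at least 2.5 mm by the fingers, the round key up (value of joint key_long above 0.0025 m and contact force between the fingers and key_long_base above 0.5 N and value of joint key_round below 0.001 m), for 0.05 s.
2. the long key is let up again, the round key still up (value of joint each of key_long, key_round below 0.001 m), for 0.05 s.
3. the round key is pressed at least 2.5 mm by the fingers, the long key up (value of joint key_round above 0.0025 m and contact force between the fingers and key_round_base above 0.5 N and value of joint key_long below 0.001 m), for 0.05 s.
At the end, for the whole second after the job is handed in: All three keys are up (less than 1 mm down), the cup stands upright on the pan within 6 mm of where it was, and spool, bottle and maul stand upright, at rest, within 10 mm of where they were (all of step 2 and value of joint key_square below 0.001 m and distance of cup from where it was at the start of the episode below 0.006 m and distance of each of spool, dye, maul from where it was at the start of the episode below 0.01 m and angle between each of cup, spool, dye, maul's own z axis and vertical below 0.1 rad and linear speed of each of cup, spool, dye, maul below 0.01 m/s); the robot touches nothing.
It fails at once if the square key is pressed (more than 1.5 mm) (value of joint key_square above 0.0015 m).
It fails at once if a key or the scale is pressed hard (over 25 N) (contact force between any of the fingers, the arm and key_long_base above 25 N or contact force between any of the fingers, the arm and key_round_base above 25 N or contact force between any of the fingers, the arm and key_square_base above 25 N or contact force between any of the fingers, the arm and scale above 25 N).
It fails at once if the robot touches the weighing plate (contact force between any of the fingers, the arm and pan above 0.5 N).
It fails at once if the cup is moved over 6 mm, or another loose thing is moved over 10 mm or lifted (distance of cup from where it was at the start of the episode above 0.006 m or distance of any of spool, dye, maul from where it was at the start of the episode above 0.01 m).
It also fails if it takes over 35 s, if anything falls off the work surface, if the arm or the gripper's body presses on something with over 40 N, if the wrist force passes 120 N, or if a joint passes its speed limit or range.

### The arm

A 6-joint arm with a two-finger parallel gripper is mounted at the origin on the work surface. World frame = base frame: x ahead of the robot, y to its left, z up, the work surface at z = 0. Lengths are in m, angles in rad, forces in N, time in s.
With the tool pointing down it reaches from about 0.275 to 0.875 m from the base axis. Payload 12.5 kg.
Tool frame: the origin (TCP) lies between the finger pads; the fingertips stand 19 mm ahead of it and the grasp point (between the pads) is the TCP; z points along the fingers, y is the direction in which the jaws open and shut (so a half turn about z gives the same grasp; the last joint's range is limited). The gripper opens to 85 mm and grips with 20 to 120 N. Pads are 22 mm wide; open, the fingers measure 114 mm over their backs; the gripper's body (76 mm by 85 mm) begins 54 mm behind the grasp point. The pads swing forward as they close: fully open they stand 13 mm farther back than shut.
Start: joints at [-1.423, 0.351, 1.652, -0, 1.139, -0.085], TCP at [0.127, -0.535, 0.25] pointing down, gripper open.
Joint ranges: [-2.75, 2.75], [-0.79, 2.1], [0.01, 2.65], [-1.57, 4.71], [0.07, 3.14], [-2.87, 2.87]. Speed limits (rad/s): [2.22, 2.22, 2.79, 3.14, 3.14, 3.14].

### API

Orientations are given as a unit quaternion [x, y, z, w].
In Python, from station import bot gives the robot as it stands. Calls block until the motion is done:
- bot.movep(position, orientation): joint-space move of the TCP to a pose.
- bot.move_linear(position, rotation=None, velocity=0.15, max_force=None): straight line of the TCP; rotation=None keeps the orientation; velocity is the mean speed in m/s. With max_force (N) it stops when the force on the tool has changed by that much, and returns True; else False.
- bot.movej(angles): joint-space move.
- bot.gripper_to(opening, squeeze=None): opening from 0.0 (shut) to 1.0 (fully open); squeeze is the grip in N (None keeps the last); returns when the fingers have stopped.
- bot.pause(seconds).
- bot.inverse_kinematics(position, orientation): joint angles nearest the present ones, or None.
- bot.read_state(): the state.
- bot.capture(name): name is "scene" or "top"; returns a dict with "color" (480x640x3 uint8, red, green, blue), "mtx" (3x3 intrinsics, pixels), "R" (3x3) and "t" (3): a world point X has camera coordinates R X + t. Camera axes: x right, y down, z forward; pixel columns grow to the right and rows downward; lengths in m; the calibration is good to about 2 mm. A picture is of the moment at which its call begins. There is no depth.
A pose or a line that the arm cannot do raises bot.IKError and nothing moves.
- bot.close_job(): hands the job in, once; it reports no verdict.
The state is a dict: "time_s": time; "qpos": joint angles; "qvel": joint speeds; "effort": joint torques, N m; "eef_pos": TCP position; "tcp_rot": TCP orientation; "force": force on the tool from outside, world axes, zero at the start; "moment": the same for the moment, N m; "gripper_width": opening from 0.0 (shut) to 1.0 (fully open).
Only numpy, scipy, OpenCV 4.12 (cv2) and the standard library are available. Lean on these libraries where they do the work, as an engineer would, in place of code of your own. Each camera call takes 0.05 s, during which the arm holds its last target.

## Working session

There is one attempt and no reset: what is moved stays moved. The work goes in short steps, each a Python script; the robot and the scene stay as the last script left them, time stands still between calls to the robot, and variables do not carry over. Pictures are saved under pics/ and viewed, and the job is handed in when it is done.

```bash
mkdir -p pics; ls
python3 - <<'E'
from station import bot
import cv2,numpy as np,pickle
s=bot.read_state();print(s['time_s'],s['eef_pos'],s['tcp_rot'],s['force'],s['gripper_width'])
for n in("scene","top"):
    c=bot.capture(n);pickle.dump(c,open(f'{n}.pkl','wb'));cv2.imwrite(f'pics/{n}1.png',c['color'][:,:,::-1]);print(n,c['mtx'].tolist(),(-c['R'].T@c['t']))
E
```

```text
pics
0.0 [ 0.12685335 -0.53486977  0.24975847] [ 9.93236380e-01  1.16108470e-01 -1.17648652e-05 -5.63102142e-04] [ 0.13413333  0.14780613 -0.39484722] 0.9985834240421202
scene [[574.1512809546225, 0.0, 319.03153051191816], [0.0, 574.1512809546225, 240.63250974223357], [0.0, 0.0, 1.0]] [ 1.02158771 -0.61091496  0.65759734]
top [[508.68378899977915, 0.0, 318.1125892357424], [0.0, 508.68378899977915, 235.83015650197171], [0.0, 0.0, 1.0]] [0.58221149 0.04383085 0.85304041]
```

View pics/scene1.png

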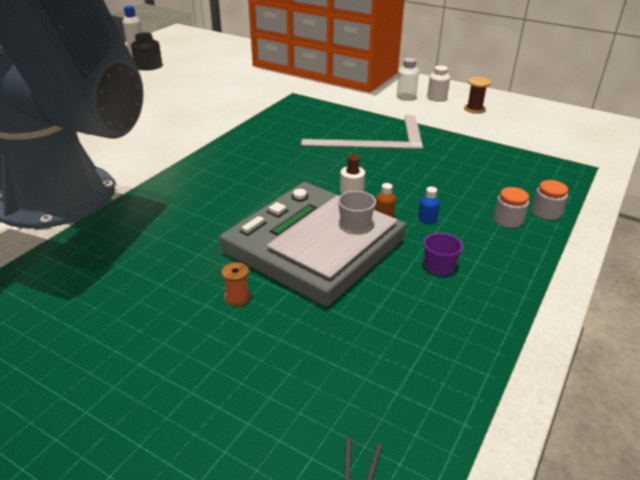

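View pics/top1.png

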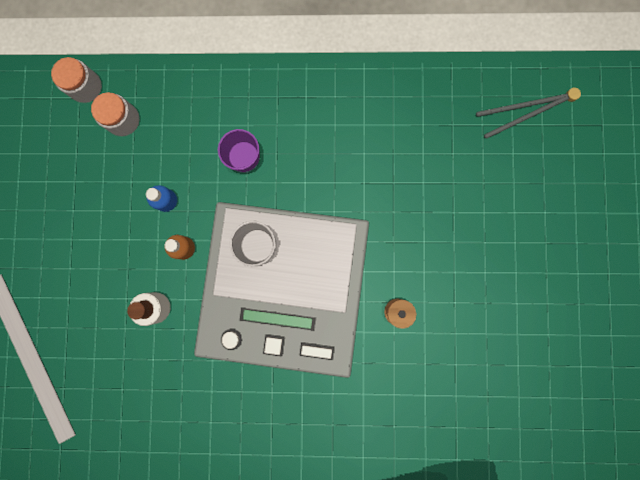

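The top view shows three off-white keys: round at about (231,340), square at (273,345) and long at (317,352). The cup is on the pan at (255,244). The maul (148,309), amber dye (178,246) and spool (401,313) stand around the scale. The blue bottle and purple cup are decoys. Next I'll measure the keys in both views.

```bash
cat > h.py <<'E'
import numpy as np,cv2,pickle
def ray(c,uv,z):
    o=-c['R'].T@c['t'];d=c['R'].T@np.linalg.inv(c['mtx'])@np.array([*uv,1.]);return o+d*(z-o[2])/d[2]
def proj(c,X):
    p=c['mtx']@(c['R']@X+c['t']);return p[:2]/p[2]
def tri(c1,u1,c2,u2):
    P=[c['mtx']@np.c_[c['R'],c['t']] for c in(c1,c2)]
    X=cv2.triangulatePoints(P[0],P[1],np.array(u1,float).reshape(2,1),np.array(u2,float).reshape(2,1)).ravel();return X[:3]/X[3]
def keys(c,roi):
    x0,y0,x1,y1=roi;im=c['color'][y0:y1,x0:x1].astype(int)
    m=((im.min(2)>150)).astype(np.uint8)
    n,l,s,ce=cv2.connectedComponentsWithStats(m)
    return [(ce[i]+[x0,y0],s[i,4],l==i) for i in range(1,n) if s[i,4]>25]
E
python3 - <<'E'
from h import *
T=pickle.load(open('top.pkl','rb'));S=pickle.load(open('scene.pkl','rb'))
kt=sorted(keys(T,(205,325,345,368)),key=lambda k:k[0][0]);ks=sorted(keys(S,(235,182,312,238)),key=lambda k:-k[0][0])
for k in kt:
    ys,xs=np.nonzero(k[2]);pts=np.array([ray(T,(x+205,y+325),.057)[:2]*1000 for x,y in zip(xs,ys)],np.float32)
    print('T',k[0],k[1],ray(T,k[0],.057),cv2.minAreaRect(pts))
for k in ks: print('S',k[0],k[1],ray(S,k[0],.057))
if len(kt)==len(ks)==3:
    for a,b in zip(kt,ks):print('tri',tri(T,a[0],S,b[0]))
P=[ray(T,k[0],.057) for k in kt]; d=P[0]-P[-1];print('spacing',[np.linalg.norm(P[i]-P[i+1]) for i in range(len(P)-1)],'yaw deg of scale y->',np.degrees(np.arctan2(-d[0],d[1])))
im=cv2.resize(T['color'][190:390,110:430,::-1],None,fx=2.5,fy=2.5,interpolation=cv2.INTER_CUBIC);cv2.imwrite('pics/crop1.png',im)
E
```

```text
T [229.45754717 339.6745283 ] 212 [0.49103532 0.21199952 0.057     ] ((490.5718994140625, 211.93368530273438), (24.567096710205078, 23.502567291259766), 1.4358209371566772)
T [272.72064777 345.76518219] 247 [0.48275265 0.14429903 0.057     ] ((482.70672607421875, 144.48422241210938), (24.203594207763672, 24.150165557861328), 82.86632537841797)
T [311.59259259 330.77777778] 27 [0.50651326 0.08433715 0.057     ] ((505.840576171875, 83.82191467285156), (10.74964427947998, 20.189287185668945), 29.06308937072754)
T [316.1316726 351.6975089] 281 [0.47478554 0.07696122 0.057     ] ((474.7514953613281, 77.0324478149414), (46.021507263183594, 14.174907684326172), 82.93560028076172)
T [331.92744063 346.1292876 ] 758 [0.48361002 0.05269875 0.057     ] ((483.628173828125, 70.20501708984375), (63.725013732910156, 72.86732482910156), 0.9722995758056641)
S [299.70135747 229.16968326] 442 [0.56171984 0.09956076 0.057     ]
S [299.28571429 191.88095238] 84 [0.49243844 0.20704245 0.057     ]
S [276.86538462 206.51923077] 104 [0.48450035 0.13980965 0.057     ]
S [252.34108527 222.46511628] 129 [0.4763545  0.07205713 0.057     ]
spacing [np.float64(0.06820527606881915), np.float64(0.06449801470859527), np.float64(0.032573797079589316), np.float64(0.02581741112663858)] yaw deg of scale y-> -2.6687307136624634
```

View pics/crop1.png

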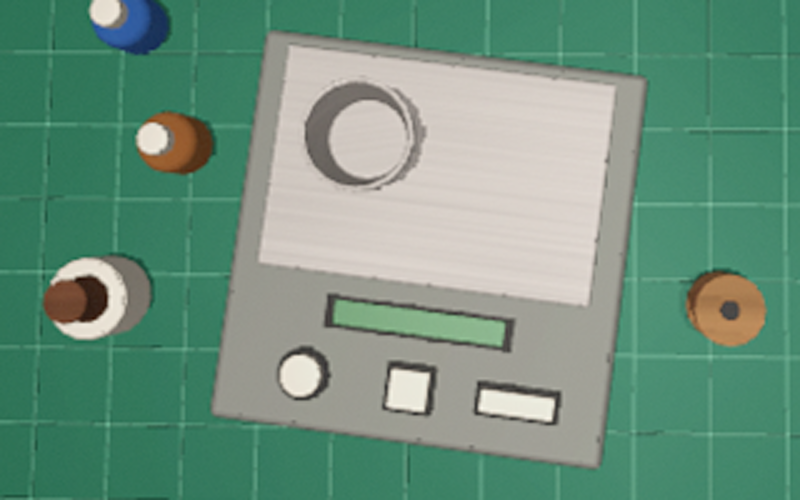

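Long key: (0.475, 0.077) from the top view and (0.476, 0.072) from the scene view. Its fitted rectangle is 46.0 x 14.2 mm, which matches the spec. Round key: (0.491, 0.212) and (0.492, 0.207), about 24 mm across. They are 136 mm apart and the scale's yaw is about -6.9°. The keys' visible sides pull the scene view towards its camera, so I'll use points weighted towards the top view. Next I shut the gripper and approach the long key.

```bash
cat >> h.py <<'E'
LONG=(.4751,.0757);ROUND=(.4913,.2105)
a=np.radians(-3.45);Q=[np.cos(a),np.sin(a),0,0]
E
python3 - <<'E'
from h import *
from station import bot
bot.gripper_to(0.0)
bot.movep([*LONG,.25],Q)
bot.move_linear([*LONG,.11],velocity=.1)
bot.pause(.3)
s=bot.read_state();print(s['time_s'],s['eef_pos'],s['tcp_rot'],s['force'],s['gripper_width'])
for n in("scene","top"):
    c=bot.capture(n);x0,y0=(200,100) if n=="scene" else (180,230);cv2.imwrite(f'pics/{n}2.png',cv2.resize(c['color'][y0:y0+150,x0:x0+200,::-1],None,fx=4,fy=4))
E
```

```text
5.2083 [0.47516191 0.07570449 0.11015615] [ 9.98186774e-01 -6.01925608e-02  1.41317947e-04 -1.89756613e-05] [-0.19758237  0.12252925 -0.16107803] 0.0013519064399434386
```

View pics/scene2.png

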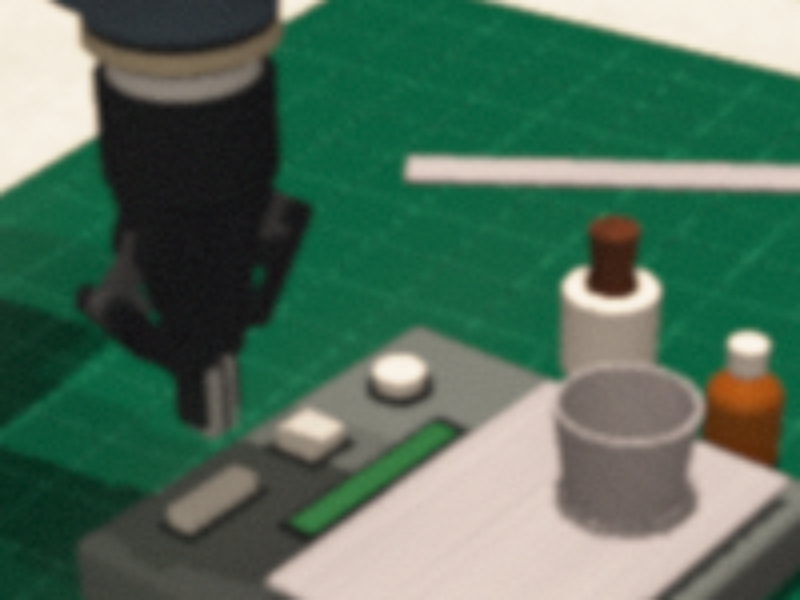

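View pics/top2.png

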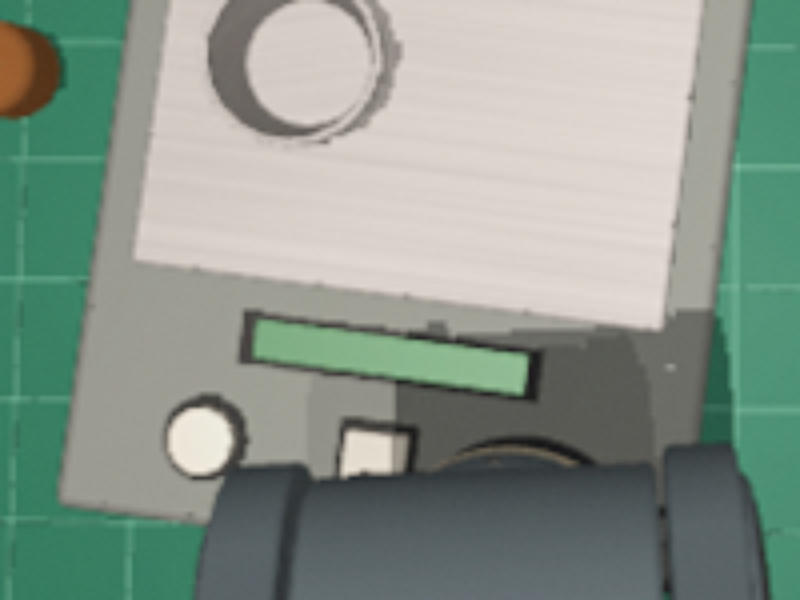

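The fingertips show above the long key in the scene crop, at about (210,432), and the square and round keys are clear of them. Next is the guarded press.

```bash
cat >> h.py <<'E'
def press(bot,k):
    print('tip proj',proj(pickle.load(open('scene.pkl','rb')),np.array([*k,.091])))
    f0=np.array(bot.read_state()['force'])
    hit=bot.move_linear([*k,.0865],velocity=.03,max_force=2.0)   # tip should stay above the key
    print('pre',hit,bot.read_state()['eef_pos'])
    if not hit:
        hit=bot.move_linear([*k,.0705],velocity=.01,max_force=5.5)
    s=bot.read_state();print('hit',hit,s['eef_pos'],s['force']-f0)
    bot.pause(.3)
    s=bot.read_state();print('held',s['eef_pos'],s['force']-f0)
    return f0
E
python3 - <<'E'
from h import *
from station import bot
press(bot,LONG);print(bot.read_state()['time_s'])
c=bot.capture("scene");cv2.imwrite('pics/scene3.png',cv2.resize(c['color'][150:270,200:360,::-1],None,fx=5,fy=5))
E
```

```text
tip proj [251.82964177 205.77260269]
pre False [0.47520066 0.07570065 0.08661476]
hit True [0.47509935 0.07568994 0.07198304] [-0.59587673  0.90439651  3.93045781]
held [0.47511827 0.07570262 0.07207919] [-1.57496525  0.46456708  4.49115348]
7.8583
```

View pics/scene3.png

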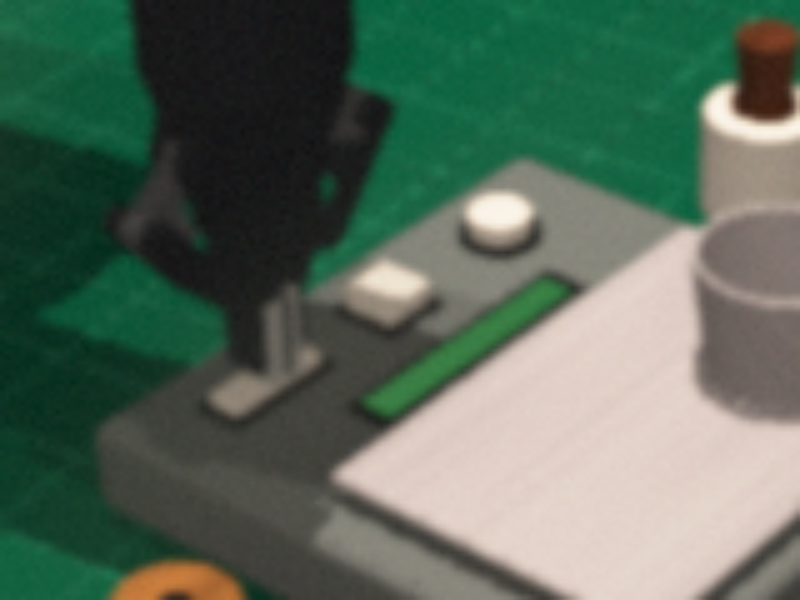

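The fingers are on the long key at about (265,380) in the crop and it is visibly down. TCP z 0.072 puts the tip 3.9 mm below the key's up height, but 4.5 N suggests only about 3 mm. I'll go 1 mm deeper for margin, which is still above the stop, then release.

Run:
```python
from h import *
from station import bot
bot.move_linear([*LONG,.0711],velocity=.01,max_force=6)
F=[]
for _ in range(6): bot.pause(.05);F.append(bot.read_state()['force'][2])
print(bot.read_state()['eef_pos'],np.round(F,2))
bot.move_linear([*LONG,.11],velocity=.06);bot.pause(.2)
s=bot.read_state();print(s['force'],s['time_s'])
bot.move_linear([*ROUND,.11],velocity=.1);bot.pause(.2)
print(bot.read_state()['eef_pos'])
c=bot.capture("scene");cv2.imwrite('pics/scene4.png',cv2.resize(c['color'][120:270,200:400,::-1],None,fx=4,fy=4))
```

```text
[0.47514846 0.07570108 0.07132201] [6.02 6.55 6.33 6.38 6.04 6.73]
[ 0.04172334 -0.92312832  0.81373964] 9.4583
[0.49133679 0.21023623 0.11003331]
```

View pics/scene4.png

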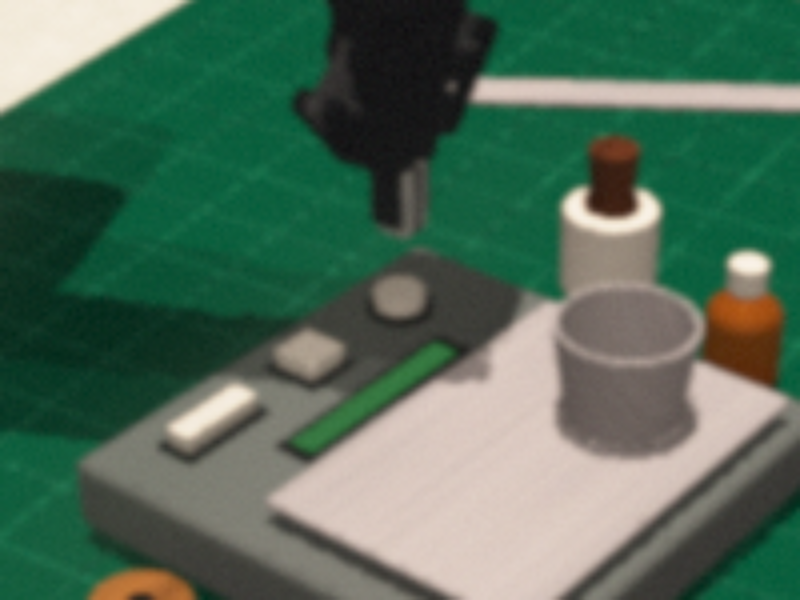

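The long key has sprung back up at (210,418). It held about 6.3 N when pressed, or roughly 4.5 mm. The tips are now above the round key at (400,295), and the square key is clear. Now I press the round key.

Run:
```python
from h import *
from station import bot
press(bot,ROUND)
bot.move_linear([*ROUND,.0711],velocity=.01,max_force=6)
F=[]
for _ in range(6): bot.pause(.05);F.append(bot.read_state()['force'][2])
print(bot.read_state()['eef_pos'],np.round(F,2))
c=bot.capture("scene");cv2.imwrite('pics/scene5.png',cv2.resize(c['color'][120:270,200:400,::-1],None,fx=4,fy=4))
print(bot.read_state()['time_s'])
```

```text
tip proj [299.53217601 176.06841923]
pre False [0.49141617 0.21053809 0.08665265]
hit True [0.49128667 0.21048017 0.07202577] [-0.90235854 -0.90556023  5.43756683]
held [0.4913103  0.21051371 0.07213602] [-0.93776455 -0.2593995   4.93524073]
[0.49133603 0.21052414 0.07138716] [6.07 5.27 5.95 6.85 6.29 5.45]
14.3667
```

View pics/scene5.png

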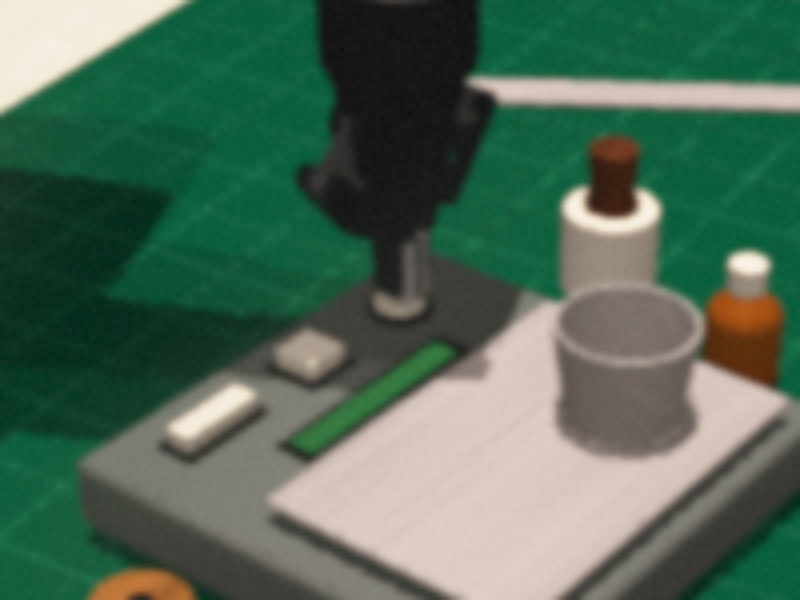

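The round key is pressed by the tips at (400,300), with about 6 N at the same depth as the long key. The long and square keys are up. I'll release, retreat straight up and check.

Run:
```python
from h import *
from station import bot
bot.move_linear([*ROUND,.11],velocity=.06)
bot.move_linear([*ROUND,.25],velocity=.15)
bot.move_linear([.36,.1,.3],velocity=.2)
bot.pause(.5)
s=bot.read_state();print(s['time_s'],s['force'],np.abs(s['qvel']).max())
for n in("scene","top"):
    c=bot.capture(n);old=pickle.load(open(n+'.pkl','rb'))['color']
    cv2.imwrite(f'pics/{n}6.png',np.hstack([old,c['color']])[100:400,:, ::-1][:, 120:440] if 0 else c['color'][:,:,::-1])
```

```text
17.7917 [-0.2584762  -0.29911349 -0.11072376] 0.0049372088668773444
```

View pics/scene6.png

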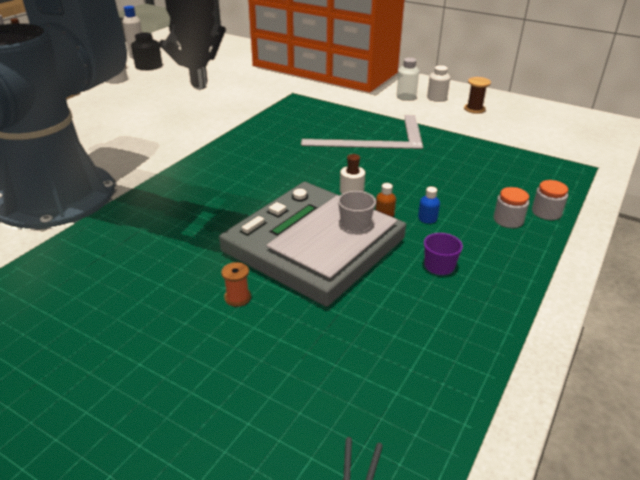

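View pics/top6.png

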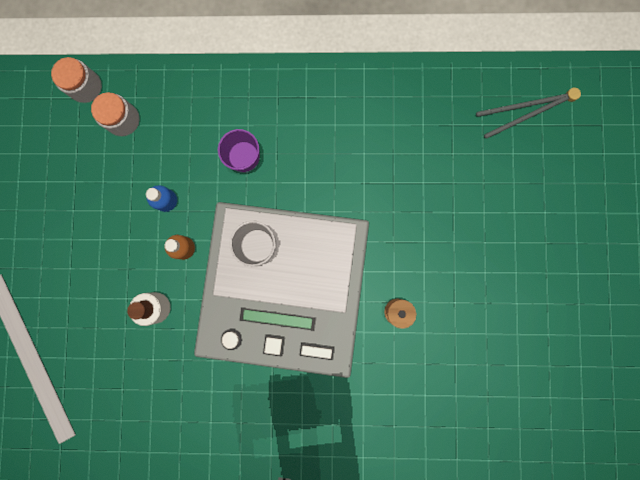

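Both views match the first pictures: all three keys are up, and the cup (255,244), maul (148,309), dye (178,246) and spool (401,313) have not moved. The arm is clear and at rest, so I'm handing the job in.

Run:
```python
from station import bot
bot.close_job()
```

```text
the job is handed in; nothing more can be done
```

I pressed the long key with the shut fingertips and let it spring back. Then I pressed and released the round key, backed the arm away and handed the job in. Robot time was about 18 s at the last check, against the 35 s limit; no verdict is reported.

- **Presses:** both keys held about 6 N with the tip about 5 mm below the up face, between the 2.5 mm registering depth and the 6 mm stop. That is well below the 25 N limit.
- **Last pictures:** all three keys are up. By eye, the cup, spool, bottle and maul stand at the same pixels as in the first pictures. The robot was touching nothing, with the wrist force back near zero.
- **Disagreements:** the two cameras differed by about 5 mm in y on the key positions. I used points between the two, closer to the top view, and the tips landed on the keys. The force readings suggested slightly less key travel than the tip height did (about 4.5 mm against 5 mm), and were noisy by about 1 N.

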